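# Sweep brass blanks through the tray gate

### The arm

A 7-joint arm with a two-finger parallel gripper is mounted at the origin on the work surface. World frame = base frame: x ahead of the robot, y to its left, z up, the work surface at z = 0. Lengths are in m, angles in rad, forces in N, time in s.
With the tool pointing down it reaches from about 0.425 to 0.95 m from the base axis. Payload 16.7 kg.
Tool frame: the origin (TCP) lies at the very end of the fingers, on their centre line; the grasp point (between the pads) lies 19 mm behind it (robot.hold_point_z is the distance from the TCP to the grasp point, in m); x points along the fingers, y is the direction in which the jaws open and shut, and the axes are right-handed (so a half turn about x gives the same grasp; the last joint's range is limited). The gripper opens to 94 mm and grips with 3 to 60 N. Pads are 16 mm wide; open, the fingers measure 119 mm over their backs; the gripper's body (75 mm by 177 mm) begins 78 mm behind the grasp point.
Start: joints at [1.107, 0.426, 0.074, 1.606, -0.034, 1.111, -0.067], TCP at [0.209, -0.642, 0.205] pointing down, gripper open.
Joint ranges: [-2.85, 2.85], [-0.5, 2.14], [-1.23, 1.37], [0.21, 2.46], [-1.02, 4.16], [0.16, 2.05], [-2.73, 2.73]. Speed limits (rad/s): [1.89, 1.89, 2.39, 2.39, 3.01, 3.01, 3.01].

### API

Orientations are given as a rotation vector (axis times angle).
In Python, from cell import robot gives the robot as it stands. The module is installed in compiled form; this text tells all that it offers.
- The arm moves only by the tool drive_tool, never from a script. Its argument "increments" is a list of rows, each a list of 3 entries, a list of its own where there are three numbers: the shift along the tool's x, y, z scaled (see below), then the turn, a rotation vector about the tool's x, y, z scaled (see below), then the gripper command: -1 is shut, 1 is fully open, values between are in proportion. In form: [[[tx, ty, tz], [ax, ay, az], jaw], ...]. A call has exactly 10 rows; each row shifts and turns the commanded pose from where the row before left it, along the tool's axes as they then stand; what a row does not reach is not made up. The controller multiplies each number of a shift by 0.04 m and each number of a turn by 60 degrees. A row lasts 1/12 s, in which the tool goes at most 41.7 mm and 7.16 degrees, less where a joint would pass 70% of its speed; a pose out of reach is approached as far as the arm can. A call with a number of a shift or a turn outside -1 to 1 is refused whole. A call with a gripper value outside its range is refused whole. The fingers move at their own pace and stop on an object; "force" is the grip in N (left out, the last holds). Time passes only in rows, so rows that do not move let the fingers close, or fill a call up. It gives the time, the measured TCP pose, the force and the opening at its end, in the units of the state.
- robot.state(): the state, without advancing time (a new reading comes with each control period).
- robot.capture(name): name is "scene" or "side" or "wrist"; returns a dict with "pixels" (420x560x3 uint8, red, green, blue), "mtx" (3x3 intrinsics, pixels), "eye" and "attitude" of the camera in the world; the wrist camera has in their place "tool_from_camera" (4x4, takes a point from camera to tool coordinates, whose origin is the TCP and whose axes are the tool frame's). Camera axes: x right, y down, z forward; pixel columns grow to the right and rows downward; lengths in m; the calibration is good to about 2 mm. A picture is of the moment at which its call begins: read the wrist's pose just before it. There is no depth.
- robot.hand_in(): hands the job in, once; it reports no verdict.
The state is a dict: "t": time; "q": joint angles; "qvel": joint speeds; "joint_efforts": joint torques, N m; "eef_pos": TCP position; "orientation": TCP orientation; "contact_force": force on the tool from outside, world axes, zero at the start; "wrist_torque": the same for the moment, N m; "gripper_width": finger opening in m.
Only numpy, scipy, OpenCV 4.12 (cv2) and the standard library are available. Lean on these libraries where they do the work, as an engineer would, in place of code of your own. Each camera call takes 0.05 s, during which the arm holds its last target.

### The job

Sweep the three brass blanks lying on the green floor of the sorting tray through the steel gate, one at a time, so that each drops into the well behind it. Use only the fingertips and slide the blanks: do not pick any of them up. Leave the loupe, which stands among them, and everything else on the tray and bench where they are.

Things in the scene. Friction and masses are not known exactly. Their poses are not given: they have to be found in the camera images.
- tray: wooden sorting tray fixed to the bench, 332 mm (its x) by 312 mm (its y). Origin on the bench surface; the tray spans x -180 to +152 mm from it. x points from the open floor to the gate, z up. The green floor lies 50 mm above the bench, x -174 to +60 mm, y -150 to +150 mm, with a 10 mm high rim at back and sides. Decks at floor height flank the well
- floor_mid (a point): middle of the area of the green floor where the blanks and the loupe start, at floor height (tray x = -70, y = 0, z = 50 mm): their centres lie within 40 mm of it along tray x and 92 mm along tray y
- guide_left (a point): outer end of the left steel guide, at floor height (tray x = 15, y = +88, z = 50 mm). The guides, 6 mm thick and 16 mm high, close in like a funnel from y = +-88 mm here to the gate's jaws; outward of here a wall as high runs straight along x = 15 mm to the tray's sides
- gate (a point): middle of the gate, at floor height, in the plane where the floor ends and the well begins (tray x = 60, y = 0, z = 50 mm). The clear gap between the steel jaws is 42 mm wide along tray y; the jaws are 16 mm high and reach from x = 60 to 70 mm. There is no floor past the gate plane: a blank whose centre is pushed past it tips into the well
- well (a point): middle of the black bottom of the well (tray x = 100, y = 0, z = 6 mm). The well is 80 mm along x (60 to 140 mm), 86 mm wide, its bottom 44 mm below the floor; its side and end walls rise 16 mm above floor height
- blank_a: round flat brass blank, 30 mm diameter, 10 mm thick, about 60 g, lying loose on the green tray floor; origin at the centre of its underside, z up. The three blanks are alike
- blank_b: round flat brass blank, 30 mm diameter, 10 mm thick, about 60 g, lying loose on the green tray floor; origin at the centre of its underside, z up. The three blanks are alike
- blank_c: round flat brass blank, 30 mm diameter, 10 mm thick, about 60 g, lying loose on the green tray floor; origin at the centre of its underside, z up. The three blanks are alike
- loupe: black round loupe with a steel top, 28 mm diameter, 38 mm high, standing loose on the green floor among the blanks; origin at the centre of its underside. To be left alone
- wax_pot: small amber pot with a red cap, 32 mm diameter, 42 mm high, standing loose on one of the decks beside the well; origin at the centre of its underside. To be left alone
- ring_gauge: steel ring, 38 mm outer and 24 mm inner diameter, 12 mm high, lying loose on the other deck; origin at the centre of its underside. To be left alone
- polish_jar: green jar, 66 mm diameter, 85 mm high, on the bench to the right; origin at the centre of its underside. To be left alone
- oilstone: grey stone bar 150 x 50 x 25 mm on the bench to the left; origin at the centre of its underside. To be left alone

How it is judged:
By the outcome, as a careful person would: the job done as asked, in the order asked, and still so for the second after the job is handed in, with the robot touching nothing.
It also fails if it takes over 72 s, if anything falls off the work surface, if the arm or the gripper's body presses on something with over 40 N, if the wrist force passes 120 N, or if a joint passes its speed limit or range.

## Working session

There is one attempt and no reset: what is moved stays moved. The work goes in short steps, Python scripts to look and compute and a tool call to move; the robot and the scene stay as the last step left them, time stands still between calls to the robot, and variables do not carry over. Pictures are saved under pics/ and viewed, and the job is handed in when it is done.

Besides the shell and the picture viewer there is one more tool, called after ">>>" as name(argument=value, ...) on one line, values as JSON. drive_tool: Moves the arm, as the interface text tells. Its arguments: {"type":"object","properties":{"increments":{"type":"array","items":{"type":"array"}},"force":{"type":"number"}},"required":["increments"]}

```bash
mkdir -p pics
python3 - <<'E'
from cell import robot
import cv2,numpy as np
print({k:np.round(v,3) for k,v in robot.state().items()})
for n in ["scene","side"]:
    c=robot.capture(n); cv2.imwrite(f"pics/{n}0.png",c["pixels"][:,:,::-1]); print(n,c["mtx"],c["eye"],c["attitude"])
    np.savez(f"pics/{n}0.npz",**c)
E
```

```text
{'t': np.float64(0.0), 'q': array([ 1.106,  0.427,  0.074,  1.607, -0.034,  1.111, -0.067]), 'qvel': array([ 0.   , -0.   , -0.001, -0.   , -0.   , -0.   , -0.001]), 'joint_efforts': array([ 4.0000e-03, -9.3579e+01,  3.6680e+00, -4.5418e+01, -4.9000e-02,
        2.0000e-02,  0.0000e+00]), 'eef_pos': array([ 0.209, -0.641,  0.205]), 'orientation': array([ 2.052,  0.327, -2.052]), 'contact_force': array([ 0.378, -0.083,  1.193]), 'wrist_torque': array([ 0.041, -0.032, -0.015]), 'gripper_width': np.float64(0.094)}
scene [[511.4559824    0.         274.42776912]
 [  0.         511.4559824  202.90917417]
 [  0.           0.           1.        ]] [ 1.60183168 -0.13315235  0.75346014] [-1.7351454  -1.48799009  0.81170719]
side [[529.70911021   0.         278.89339171]
 [  0.         529.70911021 207.21154761]
 [  0.           0.           1.        ]] [0.0742824  1.03441016 1.18787954] [-0.62827654  2.66033545 -1.12124958]
```

View pics/scene0.png

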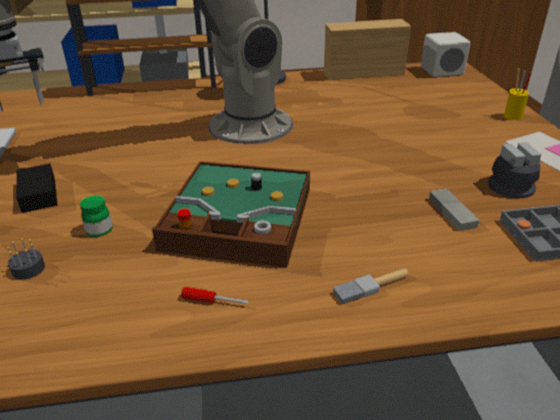

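View pics/side0.png

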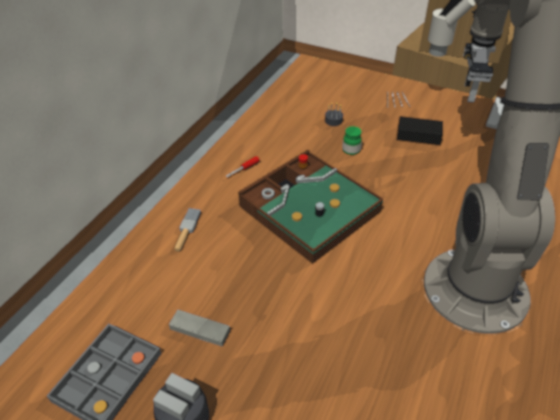

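The scene view shows the tray with its gate facing the camera. The blanks are near (208,190), (232,183) and (277,196), the loupe near (257,182), the pot at (184,218) and the ring at (263,228). The side view shows the same layout. Next I measure.

```bash
cat > h.py <<'E'
import numpy as np,cv2
from scipy.spatial.transform import Rotation as R
def ray(c,uv,z):
    d=R.from_rotvec(c["attitude"]).as_matrix()@np.linalg.inv(c["mtx"])@np.array([uv[0],uv[1],1.])
    return c["eye"]+d*(z-c["eye"][2])/d[2]
def proj(c,P):
    p=R.from_rotvec(c["attitude"]).as_matrix().T@(np.asarray(P)-c["eye"]); p=c["mtx"]@p; return p[:2]/p[2]
def blobs(m,amin):
    n,l,s,ce=cv2.connectedComponentsWithStats(m.astype(np.uint8))
    return [(s[i],ce[i],l==i) for i in range(1,n) if s[i][4]>=amin]
E
python3 - <<'E'
from h import *
for n in ["scene","side"]:
    c=dict(np.load(f"pics/{n}0.npz")); hsv=cv2.cvtColor(c["pixels"],cv2.COLOR_RGB2HSV); H,S,V=cv2.split(hsv)
    g=(H>65)&(H<95)&(S>80)
    b=max(blobs(g,300),key=lambda t:t[0][4]); print(n,"green",b[0])
    m=b[2].astype(np.uint8); x,y,w,h=b[0][:4]
    hull=cv2.convexHull(cv2.findContours(m,0,2)[0][0] if 0 else max(cv2.findContours(m,0,2)[0],key=cv2.contourArea))[:,0]
    pts=np.array([ray(c,p,.05)[:2] for p in hull]).astype(np.float32)
    print("minrect",cv2.minAreaRect(pts))
    ap=cv2.approxPolyDP(hull[:,None].astype(np.int32),4,True)[:,0]
    for p in ap: print(p,np.round(ray(c,p,.05),4))
    box=np.zeros_like(m);cv2.fillPoly(box,[hull.astype(np.int32)],1)
    o=(H>12)&(H<30)&(S>130)&(V>110)&(box>0)
    for s,ce,_ in blobs(o,15): print("blank",s,ce.round(1),np.round(ray(c,ce,.058),4))
    big=cv2.resize(c["pixels"][y-20:y+h+60,x-30:x+w+30],None,fx=4,fy=4,interpolation=cv2.INTER_CUBIC)
    print(big.shape,x-30,y-20); cv2.imwrite(f"pics/{n}0z.png",big[:600,:800,::-1])
E
```

```text
scene green [ 181  165  125   56 3851]
minrect ((0.5017610788345337, -0.07208797335624695), (0.29697731137275696, 0.24362342059612274), 69.71766662597656)
[181 195] [ 0.4891 -0.2239  0.05  ]
[201 165] [ 0.3431 -0.1698  0.05  ]
[305 174] [0.441  0.1056 0.05  ]
[295 207] [0.5909 0.0515 0.05  ]
[235 220] [ 0.6204 -0.0971  0.05  ]
[222 219] [ 0.6113 -0.1272  0.05  ]
blank [228 179  11   7  55] [232.9 181.8] [ 0.4608 -0.0894  0.058 ]
blank [202 187  12   7  70] [207.9 190.1] [ 0.4901 -0.1553  0.058 ]
blank [271 191  12   8  71] [276.7 194.8] [0.5415 0.014  0.058 ]
(544, 740, 3) 151 145
side green [ 273  173  105   74 3703]
minrect ((0.5050187706947327, -0.07988858222961426), (0.29187682271003723, 0.22942416369915009), 69.79853820800781)
[377 199] [ 0.3505 -0.1758  0.05  ]
[314 246] [0.4469 0.0908 0.05  ]
[273 216] [0.6076 0.0351 0.05  ]
[292 186] [ 0.6151 -0.113   0.05  ]
[335 173] [ 0.5158 -0.2335  0.05  ]
blank [330 184   9   7  44] [334.1 187.3] [ 0.4886 -0.1586  0.058 ]
blank [331 200   8   7  49] [334.4 202.8] [ 0.4603 -0.0928  0.058 ]
blank [293 213   9   7  53] [296.6 216. ] [0.5403 0.0106 0.058 ]
(616, 660, 3) 243 153
```

```bash
cat >> h.py <<'E'
def plan(s,P,Rt,n):
    """per-row shift units & turn units to go from state s to P,Rt in n rows, turn done uniformly (all rotation about tool x assumed small effect)"""
    R0=R.from_rotvec(s["orientation"])
    rv=(R0.inv()*Rt).as_rotvec()
    print("tool shift (m)",R0.inv().apply(P-s["eef_pos"]).round(4),"turn deg",np.degrees(rv).round(2))
E
python3 - <<'E'
from h import *
from cell import robot
s=robot.state(); print(R.from_rotvec(s["orientation"]).as_matrix().round(3))
w=robot.capture("wrist"); print(w["tool_from_camera"].round(4),w["mtx"].round(1))
for n in ["scene","side"]:
    c=dict(np.load(f"pics/{n}0.npz"))
    R_=c["pixels"]; 
    print(n,[ray(c,p,.088).round(4) for p in ([(256.5,177.5)] if n=="scene" else [(320,206)])])
plan(s,np.array([.50,-.09,.27]),R.from_rotvec(s["orientation"]),1)
E
```

```text
[[-0.     0.31  -0.951]
 [ 0.001 -0.951 -0.31 ]
 [-1.    -0.001  0.   ]]
[[-0.000e+00 -2.816e-01  9.595e-01 -1.787e-01]
 [ 1.000e+00  1.000e-04  1.000e-04 -8.000e-04]
 [-2.000e-04  9.595e-01  2.816e-01 -8.290e-02]
 [ 0.000e+00  0.000e+00  0.000e+00  1.000e+00]] [[340.7   0.  282.4]
 [  0.  340.7 206.8]
 [  0.    0.    1. ]]
scene [array([ 0.4996, -0.0309,  0.088 ])]
side [array([ 0.4834, -0.0312,  0.088 ])]
tool shift (m) [-0.0647 -0.4343 -0.4476] turn deg [0. 0. 0.]
```

View pics/scene0z.png

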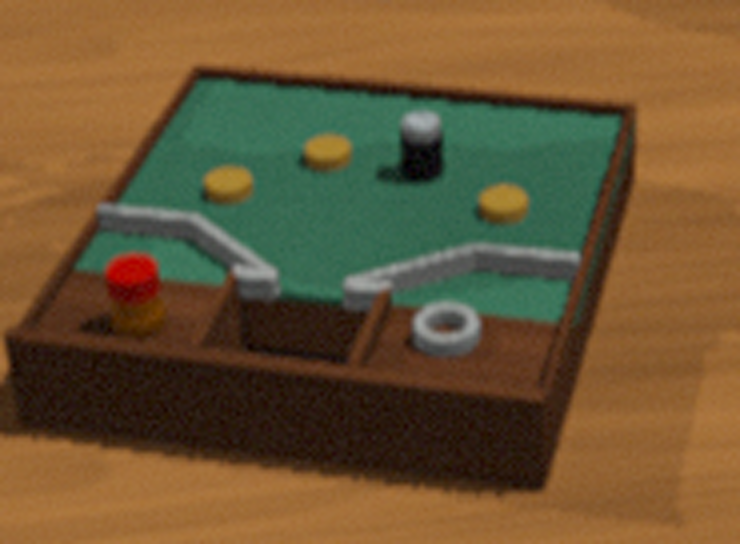

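View pics/side0z.png

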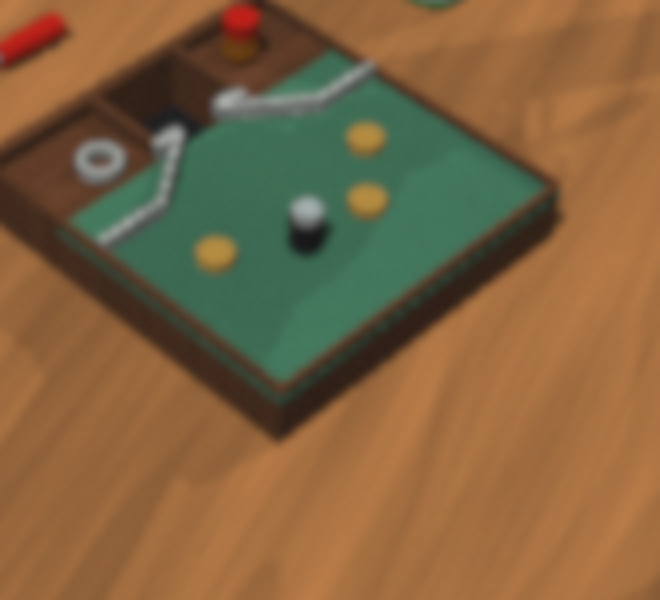

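>>> drive_tool(increments=[[[-0.02,-0.55,-0.59],[0,0,0],0],[[-0.02,-0.55,-0.59],[0,0,0],0],[[-0.02,-0.55,-0.59],[0,0,0],0],[[-0.02,-0.55,-0.59],[0,0,0],0],[[-0.02,-0.55,-0.59],[0,0,0],0],[[-0.02,-0.55,-0.59],[0,0,0],0],[[-0.02,-0.55,-0.59],[0,0,0],0],[[-0.02,-0.55,-0.59],[0,0,0],0],[[-0.02,-0.55,-0.59],[0,0,0],0],[[-0.02,-0.55,-0.59],[0,0,0],0]])

```text
t: 0.98
eef_pos: [0.3657, -0.358, 0.2135]
orientation: [2.051, 0.325, -2.052]
contact_force: [0.5, -0.1, 0.2]
gripper_width: 0.0468
```

>>> drive_tool(increments=[[[-0.02,-0.55,-0.59],[0,0,0],-0.6],[[-0.02,-0.55,-0.59],[0,0,0],-0.6],[[-0.02,-0.55,-0.59],[0,0,0],-0.6],[[-0.02,-0.55,-0.59],[0,0,0],-0.6],[[-0.02,-0.55,-0.59],[0,0,0],-0.6],[[-0.02,-0.55,-0.59],[0,0,0],-0.6],[[-0.02,-0.55,-0.59],[0,0,0],-0.6],[[-0.02,-0.55,-0.59],[0,0,0],-0.6],[[-0.02,-0.55,-0.59],[0,0,0],-0.6],[[-0.02,-0.55,-0.59],[0,0,0],-0.6]])

```text
t: 1.82
eef_pos: [0.522, -0.0758, 0.2215]
orientation: [2.052, 0.325, -2.052]
contact_force: [0.4, -1.0, 0.5]
gripper_width: 0.0188
```

>>> drive_tool(increments=[[[0,0,0],[0.07,0,0],-0.6],[[0,0,0],[0.07,0,0],-0.6],[[0,0,0],[0.07,0,0],-0.6],[[0,0,0],[0.07,0,0],-0.6],[[0,0,0],[0.07,0,0],-0.6],[[0,0,0],[0.07,0,0],-0.6],[[0,0,0],[0.07,0,0],-0.6],[[0,0,0],[0.07,0,0],-0.6],[[0,0,0],[0.07,0,0],-0.6],[[0,0,0],[0,0,0],-0.6]])

```text
t: 2.65
eef_pos: [0.5214, -0.0773, 0.2214]
orientation: [-2.031, 0.358, 2.032]
contact_force: [0.0, 0.9, 0.6]
gripper_width: 0.019
```

```bash
cat >> h.py <<'E'
def wcap(robot,name):
    s=robot.state(); w=robot.capture("wrist")
    T=np.eye(4);T[:3,:3]=R.from_rotvec(s["orientation"]).as_matrix();T[:3,3]=s["eef_pos"]
    M=T@w["tool_from_camera"]
    c=dict(pixels=w["pixels"],mtx=w["mtx"],eye=M[:3,3],attitude=R.from_matrix(M[:3,:3]).as_rotvec())
    np.savez(f"pics/{name}.npz",**c); cv2.imwrite(f"pics/{name}.png",w["pixels"][:,:,::-1]); return s,c
E
python3 - <<'E'
from h import *
from cell import robot
s,c=wcap(robot,"w1"); print({k:np.round(v,4) for k,v in s.items()}); print(R.from_rotvec(s["orientation"]).as_matrix().round(3))
E
```

```text
{'t': np.float64(2.65), 'q': array([ 0.251 ,  0.1833, -0.2552,  1.9036,  0.0527,  1.0615, -1.9454]), 'qvel': array([ 0.0066, -0.0004, -0.0119, -0.002 ,  0.0045, -0.0008,  0.1417]), 'joint_efforts': array([-3.56300e-01, -6.54841e+01, -1.03520e+00, -4.43526e+01,
       -4.32000e-02, -8.45000e-02, -2.62480e+00]), 'eef_pos': array([ 0.5214, -0.0773,  0.2214]), 'orientation': array([-2.0314,  0.358 ,  2.0321]), 'contact_force': array([0.0037, 0.8745, 0.5663]), 'wrist_torque': array([ 0.0216, -0.0424,  0.0484]), 'gripper_width': np.float64(0.019)}
[[-0.    -0.342 -0.94 ]
 [ 0.    -0.94   0.342]
 [-1.     0.     0.   ]]
```

View pics/w1.png

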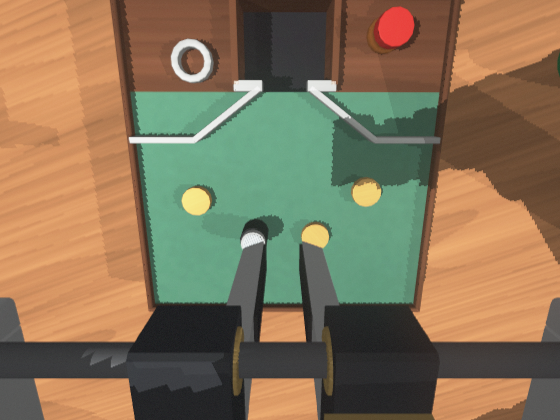

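The wrist view shows the gate at (285,87), blanks at (196,201), (367,193) and (315,236), the loupe at (254,238), the ring at (192,60) and the pot at (395,27). Next is a precise measurement.

Run:
```python
from h import *
c=dict(np.load("pics/w1.npz")); H,S,V=cv2.split(cv2.cvtColor(c["pixels"],cv2.COLOR_RGB2HSV))
g=(H>65)&(H<95)&(S>60)
# floor end edge: topmost green row at columns on both sides
for cols in [range(145,225,10),range(345,430,10)]:
    P=[]
    for u in cols:
        v=np.where(g[60:130,u])[0]; P.append((u,v[0]+60-.5))
    print([ray(c,p,.05)[:2].round(4).tolist() for p in P][::3],P[0],P[-1])
for v in (150,165,210,250,290): 
    u=np.where(g[v])[0]; a,b=ray(c,(u[0]-.5,v),.05),ray(c,(u[-1]+.5,v),.05); print("side edges",v,u[0],u[-1],a.round(4),b.round(4),np.linalg.norm(a-b).round(4),((a+b)/2).round(4))
# jaw tops
for v in (84,87): 
    row=V[v,240:335]; print(v,row.tolist())
o=(H>12)&(H<35)&(S>110)&(V>120)
for s,ce,m in blobs(o,150):
    if s[0]>100 and s[0]<430 and 150<s[1]<260: 
        ct=max(cv2.findContours(m.astype(np.uint8),0,1)[0],key=cv2.contourArea)
        print("blank",s,ce.round(1),cv2.minEnclosingCircle(ct),ray(c,ce,.059).round(4), "diam",np.linalg.norm(ray(c,(s[0],ce[1]),.06)-ray(c,(s[0]+s[2],ce[1]),.06)).round(4))
print("zoom"); cv2.imwrite("pics/w1z.png",cv2.resize(c["pixels"][180:280,210:350],None,fx=5,fy=5,interpolation=cv2.INTER_CUBIC)[:,:,::-1])
```

```text
[[0.6582, 0.0164], [0.6482, -0.0111], [0.6383, -0.0385]] (145, np.float64(91.5)) (215, np.float64(91.5))
[[0.5908, -0.1664], [0.5808, -0.1939], [0.5708, -0.2214]] (345, np.float64(92.5)) (425, np.float64(92.5))
side edges 150 137 431 [0.6102 0.0499 0.05  ] [ 0.5073 -0.2331  0.05  ] 0.3012 [ 0.5587 -0.0916  0.05  ]
side edges 165 139 428 [0.5956 0.055  0.05  ] [ 0.4932 -0.2267  0.05  ] 0.2997 [ 0.5444 -0.0859  0.05  ]
side edges 210 145 424 [0.5497 0.071  0.05  ] [ 0.447  -0.2116  0.05  ] 0.3007 [ 0.4984 -0.0703  0.05  ]
side edges 250 149 419 [0.5063 0.0877 0.05  ] [ 0.4033 -0.1956  0.05  ] 0.3014 [ 0.4548 -0.054   0.05  ]
side edges 290 154 414 [0.4593 0.1045 0.05  ] [ 0.3564 -0.1785  0.05  ] 0.3011 [ 0.4078 -0.037   0.05  ]
84 [234, 234, 234, 234, 233, 234, 233, 233, 233, 234, 233, 233, 232, 232, 231, 231, 232, 230, 231, 231, 228, 216, 109, 64, 51, 48, 47, 51, 50, 47, 45, 48, 48, 46, 46, 49, 47, 48, 49, 46, 48, 48, 49, 47, 45, 46, 49, 49, 48, 48, 47, 47, 48, 62, 62, 61, 60, 63, 60, 58, 62, 62, 61, 58, 61, 62, 86, 140, 223, 230, 230, 229, 230, 229, 229, 229, 229, 229, 228, 227, 227,
[... 310 characters left out ...]
62, 62, 63, 59, 62, 61, 59, 61, 53, 57, 60, 61, 65, 89, 144, 225, 229, 231, 239, 243, 241, 236, 230, 229, 228, 228, 227, 227, 227, 227, 226, 227, 226, 227, 227, 227, 226, 226, 227, 226, 226, 225]
blank [  413   167   147   175 18845] [485.7 265. ] ((485.0, 258.07940673828125), 98.95374298095703) [ 0.366  -0.2574  0.059 ] diam 0.1611
blank [351 178  30  28 630] [365.9 191.9] ((365.67242431640625, 191.5), 14.748978614807129) [ 0.4906 -0.1566  0.059 ] diam 0.0308
blank [183 187  29  28 466] [198.7 201. ] ((196.375, 200.0), 14.659248352050781) [0.5406 0.0092 0.059 ] diam 0.03
blank [301 224  28  24 492] [315.2 234.8] ((314.5, 236.0), 13.865524291992188) [ 0.4637 -0.0926  0.059 ] diam 0.0298
zoom
```

View pics/w1z.png

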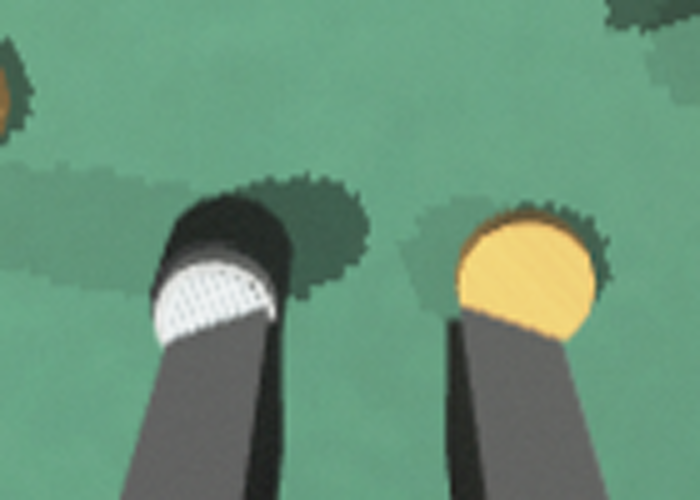

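```bash
cat >> h.py <<'E'
A0=np.radians(-20); EX=np.array([np.cos(A0),np.sin(A0)]); EY=np.array([-np.sin(A0),np.cos(A0)]); O=np.array([.5525,.105])
def tray(p): p=np.asarray(p)[:2]; return (np.array([p@EX,p@EY])-O)*1000
def world(t): t=np.asarray(t)/1000+O; return t[0]*EX+t[1]*EY
E
python3 - <<'E'
from h import *
from cell import robot
c=dict(np.load("pics/w1.npz"))
for n,uv,z in [("A",(315.4,237.2),.06),("B",(365.7,191.7),.06),("C",(196.4,200.2),.06),("loupe top",(252.8,245),.088),("loupe base",(256.2,231.6),.05),("jawL",(262,87),.066),("jawR",(307,87),.066),("guideLend",(195,140),.066),("guideRend",(376,140),.066),("ring",(192,60),.062),("pot",(396,27),.092)]:
    print(n,tray(ray(c,uv,z)).round(1))
for n,d in [("scene",[(232.9,181.8),(207.9,190.1),(276.7,194.8),(256.3,175.5)]),("side",[(334.4,202.8),(334.1,187.3),(296.6,216),(319.7,205.5)])]:
    k=dict(np.load(f"pics/{n}0.npz")); print(n,[tray(ray(k,p,z)).round(1) for p,z in zip(d,[.058,.058,.058,.088])])
s=robot.state(); print("tcp",tray(s["eef_pos"]).round(1), "tip px",proj(c,s["eef_pos"]).round(1))
E
```

```text
A [-87.5 -33.6]
B [-37.4 -83.9]
C [-46.6  90.6]
loupe top [-84.7  30.9]
loupe base [-84.9  30.3]
jawL [63.8 20.6]
jawR [ 63.8 -21.1]
guideLend [15.4 86.1]
guideRend [ 15.4 -88.8]
ring [87.4 84.7]
pot [108.7 -91. ]
scene [array([-88.9, -31.3]), array([-38.7, -83.2]), array([-48.3,  93.3]), array([-82. ,  34.1])]
side [array([-88. , -34.9]), array([-39.1, -86.9]), array([-48.5,  89.7]), array([-85.5,  30.1])]
tcp [-36.1   0.7] tip px [284.1 256.9]
```

>>> drive_tool(increments=[[[0,0.17,0.41],[0,0,0],-0.6],[[0,0.17,0.41],[0,0,0],-0.6],[[0,0.17,0.41],[0,0,0],-0.6],[[0,0.17,0.41],[0,0,0],-0.6],[[0,0.17,0.41],[0,0,0],-0.6],[[0.8,0,0],[0,0,0],-0.6],[[0.8,0,0],[0,0,0],-0.6],[[0.8,0,0],[0,0,0],-0.6],[[0.6,0,0],[0,0,0],-0.6],[[0.4,0,0],[0,0,0],-0.6]])

```text
t: 3.53
eef_pos: [0.4317, -0.0814, 0.0833]
orientation: [-2.034, 0.351, 2.038]
contact_force: [1.1, -0.1, -1.2]
gripper_width: 0.0187
```

Run:
```python
from h import *
from cell import robot
s,c=wcap(robot,"w2"); print(s["eef_pos"].round(4),tray(s["eef_pos"]).round(1),s["q"].round(3),s["contact_force"].round(1))
```

```text
[ 0.4317 -0.0814  0.0833] [-119.   -33.8] [ 0.267  0.224 -0.253  2.215  0.084  0.713 -1.956] [ 1.1 -0.1 -1.2]
```

View pics/w2.png

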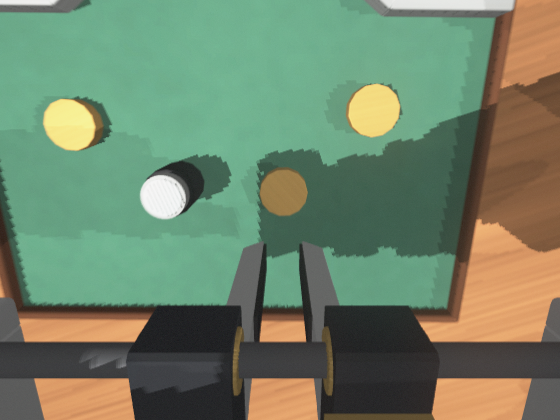

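The view shows blank a at (284,192), centred in front of the fingertips, with the loupe clear at (165,195). I go down and push.

>>> drive_tool(increments=[[[0.4,0,0],[0,0,0],-0.6],[[0.3,0,0],[0,0,0],-0.6],[[0,0,0],[0,0,0],-0.6],[[0,0,-0.25],[0,0,0],-0.6],[[0,0,-0.2],[0,0,0],-0.6],[[0,-0.06,-0.2],[0,0,0],-0.6],[[0,-0.06,-0.2],[0,0,0],-0.6],[[0,-0.06,-0.2],[0,0,0],-0.6],[[0,-0.06,-0.2],[0,0,0],-0.6],[[0,0,0],[0,0,0],-0.6]])

```text
t: 4.42
eef_pos: [0.4852, -0.0893, 0.0577]
orientation: [-2.035, 0.354, 2.033]
contact_force: [-0.9, 0.4, -0.1]
gripper_width: 0.0191
```

Run:
```python
from h import *
from cell import robot
s,c=wcap(robot,"w3"); print(s["eef_pos"].round(4),tray(s["eef_pos"]).round(1),s["q"].round(3),s["contact_force"].round(1))
```

```text
[ 0.4852 -0.0893  0.0577] [-66. -23.] [ 0.25   0.341 -0.233  2.124  0.121  0.688 -1.978] [-0.9  0.4 -0.1]
```

View pics/w3.png

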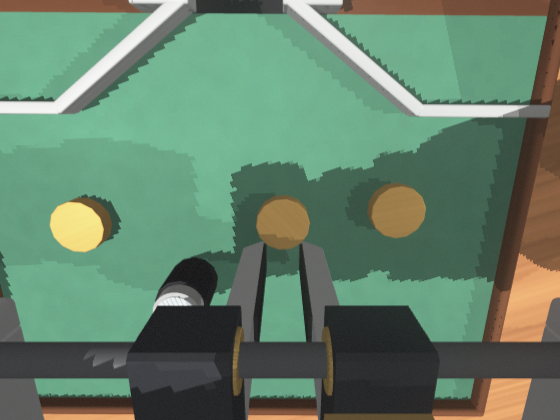

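Blank a is nested between the fingertips at (283,222). I lower by 4 mm and continue.

>>> drive_tool(increments=[[[0.1,0,0],[0,0,0],-0.6],[[0,-0.065,-0.24],[0,0,0],-0.6],[[0,-0.065,-0.24],[0,0,0],-0.6],[[0,-0.065,-0.24],[0,0,0],-0.6],[[0,-0.065,-0.24],[0,0,0],-0.6],[[0,-0.065,-0.24],[0,0,0],-0.6],[[0,-0.065,-0.24],[0,0,0],-0.6],[[0,-0.065,-0.24],[0,0,0],-0.6],[[0,-0.065,-0.24],[0,0,0],-0.6],[[0,0,0],[0,0,0],-0.6]])

```text
t: 5.3
eef_pos: [0.5646, -0.0958, 0.0535]
orientation: [-2.035, 0.354, 2.033]
contact_force: [-0.4, -0.5, -0.5]
gripper_width: 0.0188
```

Run:
```python
from h import *
from cell import robot
s,c=wcap(robot,"w4"); print(s["eef_pos"].round(4),tray(s["eef_pos"]).round(1),s["q"].round(3),s["contact_force"].round(1))
```

```text
[ 0.5646 -0.0958  0.0535] [10.8 -1.9] [ 0.229  0.452 -0.216  1.953  0.137  0.75  -1.982] [-0.4 -0.5 -0.5]
```

View pics/w4.png

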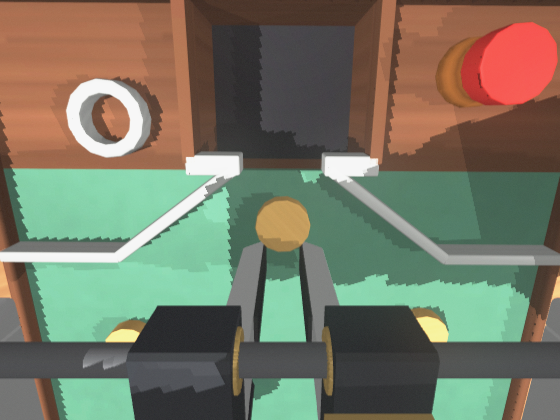

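Blank a is at (283,224), lined up with the gate at 243–323. Final push through, then I back off.

>>> drive_tool(increments=[[[0,-0.01,-0.18],[0,0,0],-0.6],[[0,-0.01,-0.18],[0,0,0],-0.6],[[0,-0.01,-0.18],[0,0,0],-0.6],[[0,-0.01,-0.18],[0,0,0],-0.6],[[0,0,-0.18],[0,0,0],-0.6],[[0,0,0],[0,0,0],-0.6],[[0,0,0],[0,0,0],-0.6],[[0,0,0],[0,0,0],-0.6],[[0,0,0],[0,0,0],-0.6],[[0,0,0],[0,0,0],-0.6]])

```text
t: 6.18
eef_pos: [0.5967, -0.1064, 0.0535]
orientation: [-2.034, 0.354, 2.034]
contact_force: [0.4, -0.1, -0.3]
gripper_width: 0.0189
```

Run:
```python
from h import *
from cell import robot
s,c=wcap(robot,"w5"); print(s["eef_pos"].round(4),tray(s["eef_pos"]).round(1),s["q"].round(3),s["contact_force"].round(1))
```

```text
[ 0.5967 -0.1064  0.0535] [44.6 -0.9] [ 0.233  0.496 -0.209  1.875  0.14   0.785 -1.967] [ 0.4 -0.1 -0.3]
```

View pics/w5.png

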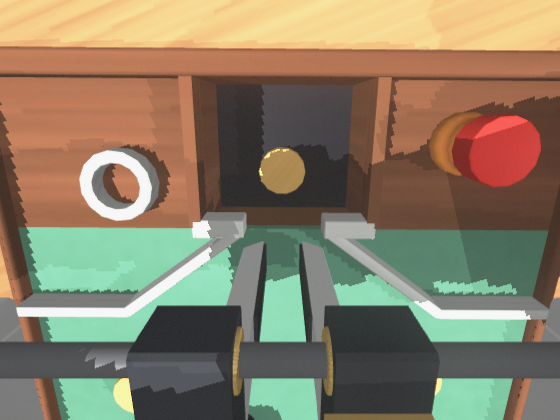

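Blank a lies flat in the well at (282,171); ring and pot are untouched. I lift, move behind blank b and turn by 50°.

>>> drive_tool(increments=[[[-0.7,0,0],[0,0,0],-0.6],[[-0.7,0,0],[0,0,0],-0.6],[[-0.1,0,0],[0,0,0],-0.6],[[0,0.384,0.366],[0,0,0],-0.6],[[0,0.384,0.366],[0,0,0],-0.6],[[0,0.384,0.366],[0,0,0],-0.6],[[0,0.384,0.366],[0,0,0],-0.6],[[0,0.384,0.366],[0,0,0],-0.6],[[0,0.384,0.366],[0,0,0],-0.6],[[0,0.384,0.366],[0,0,0],-0.6]])

```text
t: 7.07
eef_pos: [0.4631, -0.1734, 0.1135]
orientation: [-2.034, 0.354, 2.034]
contact_force: [0.5, -0.7, 1.0]
gripper_width: 0.0185
```

>>> drive_tool(increments=[[[0,0,0],[-0.1,0,0],-0.6],[[0,0,0],[-0.1,0,0],-0.6],[[0,0,0],[-0.1,0,0],-0.6],[[0,0,0],[-0.1,0,0],-0.6],[[0,0,0],[-0.1,0,0],-0.6],[[0,0,0],[-0.1,0,0],-0.6],[[0,0,0],[-0.1,0,0],-0.6],[[0,0,0],[-0.1,0,0],-0.6],[[0,0,0],[-0.03,0,0],-0.6],[[0,0,0],[0,0,0],-0.6]])

```text
t: 7.9
eef_pos: [0.464, -0.1731, 0.1135]
orientation: [1.926, 0.518, -1.925]
contact_force: [0.5, 0.3, -0.0]
gripper_width: 0.0186
```

```bash
cat >> h.py <<'E'
def rep(robot,name):
    s,c=wcap(robot,name); Z=-R.from_rotvec(s["orientation"]).as_matrix()[:2,2]
    print(s["eef_pos"].round(4),"tray",tray(s["eef_pos"]).round(1),"facing",np.degrees(np.arctan2(Z@EY,Z@EX)).round(1),s["q"].round(2),s["contact_force"].round(1))
    return s,c
E
python3 - <<'E'
from h import *
from cell import robot
s,c=rep(robot,"w6")
E
```

```text
[ 0.464  -0.1731  0.1135] tray [ -57.2 -108.9] facing 50.1 [ 0.54  0.27 -0.36  2.07  0.13  0.82 -0.94] [ 0.5  0.3 -0. ]
```

View pics/w6.png

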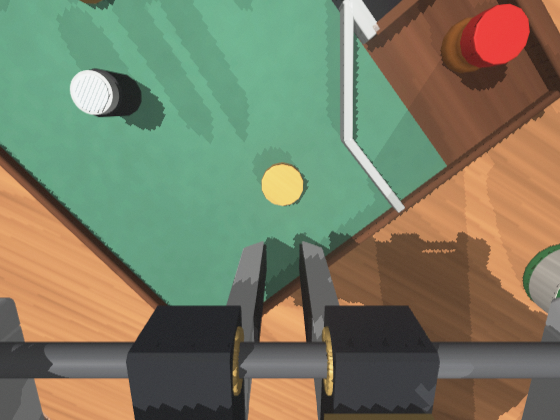

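Blank b sits at (282,185), centred ahead of the fingertips, and the path to the funnel is clear.

>>> drive_tool(increments=[[[0.6,0,0],[0,0,0],-0.6],[[0.6,0,0],[0,0,0],-0.6],[[0.3,0,0],[0,0,0],-0.6],[[0,0,0],[0,0,0],-0.6],[[0,0,-0.2],[0,0,0],-0.6],[[0,0,-0.2],[0,0,0],-0.6],[[0,0,-0.2],[0,0,0],-0.6],[[0,0,-0.2],[0,0,0],-0.6],[[0,-0.01,-0.2],[0,0,0],-0.6],[[0,-0.01,-0.2],[0,0,0],-0.6]])

```text
t: 8.78
eef_pos: [0.5063, -0.1478, 0.0539]
orientation: [1.927, 0.517, -1.926]
contact_force: [-1.2, -0.2, 1.0]
gripper_width: 0.0189
```

>>> drive_tool(increments=[[[0,-0.01,-0.2],[0,0,0],-0.6],[[0,-0.01,-0.2],[0,0,0],-0.6],[[0,-0.01,-0.2],[0,0,0],-0.6],[[0,-0.01,-0.2],[0,0,0],-0.6],[[0,-0.01,-0.2],[0,0,0],-0.6],[[0,-0.01,-0.2],[0,0,0],-0.6],[[0,-0.01,-0.2],[0,0,0],-0.6],[[0,0,0],[0,0,0],-0.6],[[0,0,0],[0,0,0],-0.6],[[0,0,0],[0,0,0],-0.6]])

```text
t: 9.62
eef_pos: [0.5521, -0.1179, 0.0534]
orientation: [1.926, 0.517, -1.927]
contact_force: [-0.1, -0.0, 1.0]
gripper_width: 0.0186
```

Run:
```python
from h import *
from cell import robot
s,c=rep(robot,"w7")
```

```text
[ 0.5521 -0.1179  0.0534] tray [  6.7 -27. ] facing 50.0 [ 0.37  0.45 -0.34  1.96  0.21  0.76 -1.14] [-0.1 -0.   1. ]
```

View pics/w7.png

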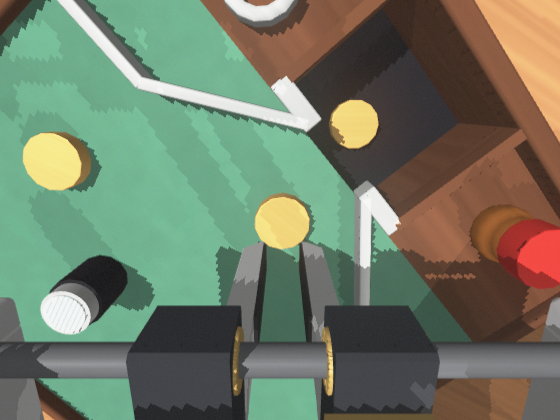

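Blank b is nested at (282,222), with the gate up and to the right. I turn the tool back around the blank's centre with a slight push.

>>> drive_tool(increments=[[[0,-0.055,-0.04],[0.104,0,0],-0.6],[[0,-0.055,-0.04],[0.104,0,0],-0.6],[[0,-0.055,-0.04],[0.104,0,0],-0.6],[[0,-0.055,-0.04],[0.104,0,0],-0.6],[[0,-0.055,-0.04],[0.104,0,0],-0.6],[[0,-0.055,-0.04],[0.104,0,0],-0.6],[[0,-0.055,-0.04],[0.104,0,0],-0.6],[[0,-0.055,-0.04],[0.104,0,0],-0.6],[[0,0,0],[0,0,0],-0.6],[[0,0,0],[0,0,0],-0.6]])

```text
t: 10.5
eef_pos: [0.562, -0.0993, 0.0535]
orientation: [-2.035, 0.353, 2.035]
contact_force: [-0.2, 0.1, -0.0]
gripper_width: 0.0187
```

Run:
```python
from h import *
from cell import robot
s,c=rep(robot,"w8")
```

```text
[ 0.562  -0.0993  0.0535] tray [ 9.6 -6.1] facing 0.3 [ 0.17  0.44 -0.13  1.96  0.09  0.74 -1.93] [-0.2  0.1 -0. ]
```

View pics/w8.png

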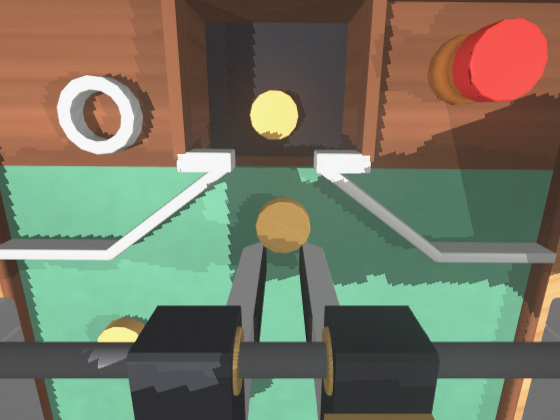

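Blank b is at (283,225); the gate spans 235–315, so it needs 6 mm to the left, then straight on.

>>> drive_tool(increments=[[[0,-0.05,-0.18],[0,0,0],-0.6],[[0,-0.05,-0.18],[0,0,0],-0.6],[[0,-0.05,-0.18],[0,0,0],-0.6],[[0,0,-0.18],[0,0,0],-0.6],[[0,0,-0.18],[0,0,0],-0.6],[[0,0,0],[0,0,0],-0.6],[[0,0,0],[0,0,0],-0.6],[[0,0,0],[0,0,0],-0.6],[[0,0,0],[0,0,0],-0.6],[[0,0,0],[0,0,0],-0.6]])

```text
t: 11.38
eef_pos: [0.5979, -0.1057, 0.0536]
orientation: [-2.033, 0.356, 2.033]
contact_force: [-0.2, -0.3, -0.1]
gripper_width: 0.0188
```

Run:
```python
from h import *
from cell import robot
s,c=rep(robot,"w9")
```

```text
[ 0.5979 -0.1057  0.0536] tray [45.5  0.1] facing 0.1 [ 0.17  0.49 -0.13  1.88  0.09  0.78 -1.92] [-0.2 -0.3 -0.1]
```

View pics/w9.png

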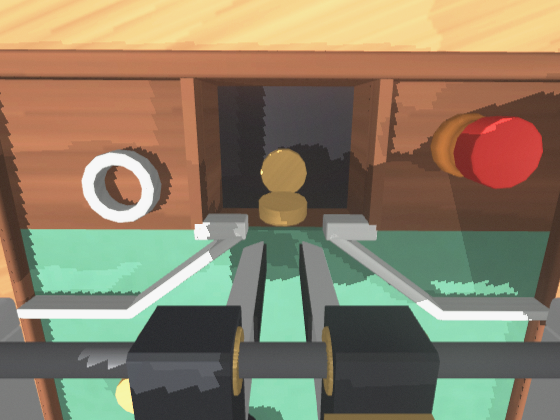

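Blank b is down in the well, at (283,207) against the near wall, leaning beside blank a. Next is blank c. Last-joint room allows a facing of about -25°, which keeps the whole path within the two-finger cradle.

>>> drive_tool(increments=[[[-0.7,0,0],[0,0,0],-0.6],[[-0.7,0,0],[0,0,0],-0.6],[[-0.1,0,0],[0,0,0],-0.6],[[0,-0.37,0.433],[0,0,0],-0.6],[[0,-0.37,0.433],[0,0,0],-0.6],[[0,-0.37,0.433],[0,0,0],-0.6],[[0,-0.37,0.433],[0,0,0],-0.6],[[0,-0.37,0.433],[0,0,0],-0.6],[[0,-0.37,0.433],[0,0,0],-0.6],[[0,-0.37,0.433],[0,0,0],-0.6]])

```text
t: 12.27
eef_pos: [0.5186, 0.0337, 0.1135]
orientation: [-2.033, 0.356, 2.032]
contact_force: [-0.4, 0.3, -0.3]
gripper_width: 0.0189
```

>>> drive_tool(increments=[[[0,0,0],[0.07,0,0],-0.6],[[0,0,0],[0.07,0,0],-0.6],[[0,0,0],[0.07,0,0],-0.6],[[0,0,0],[0.07,0,0],-0.6],[[0,0,0],[0.07,0,0],-0.6],[[0,0,0],[0.07,0,0],-0.6],[[0,0,0],[0,0,0],-0.6],[[0,0,0],[0,0,0],-0.6],[[0,0,0],[0,0,0],-0.6],[[0,0,0],[0,0,0],-0.6]])

```text
t: 13.1
eef_pos: [0.5193, 0.0329, 0.1135]
orientation: [-1.76, 0.729, 1.76]
contact_force: [0.5, 0.2, 0.8]
gripper_width: 0.0187
```

Run:
```python
from h import *
from cell import robot
s,c=rep(robot,"w10")
```

```text
[0.5193 0.0329 0.1135] tray [-75.7 103.5] facing -25.0 [-0.09  0.29 -0.12  2.03  0.05  0.82 -2.59] [0.5 0.2 0.8]
```

View pics/w10.png

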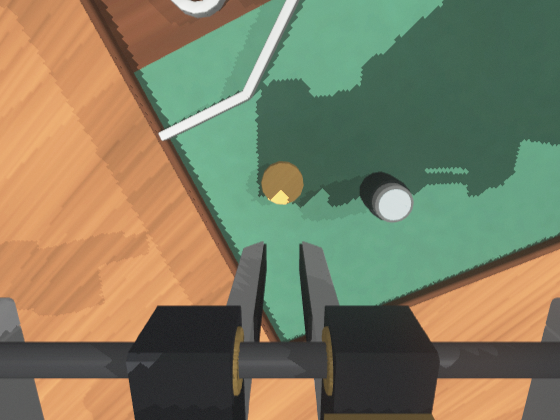

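Blank c is centred ahead of the fingertips at (282,184), with the loupe off to the right at (393,203).

>>> drive_tool(increments=[[[0.6,0,0],[0,0,0],-0.6],[[0.6,0,0],[0,0,0],-0.6],[[0.3,0,0],[0,0,0],-0.6],[[0,0,0],[0,0,0],-0.6],[[0,0,-0.16],[0,0,0],-0.6],[[0,0,-0.16],[0,0,0],-0.6],[[0,0.02,-0.18],[0,0,0],-0.6],[[0,0.05,-0.18],[0,0,0],-0.6],[[0,0.078,-0.18],[0,0,0],-0.6],[[0,0.078,-0.18],[0,0,0],-0.6]])

```text
t: 13.98
eef_pos: [0.5429, -0.0039, 0.0538]
orientation: [-1.759, 0.73, 1.758]
contact_force: [-0.6, 0.6, 0.8]
gripper_width: 0.0188
```

Run:
```python
from h import *
from cell import robot
s,c=rep(robot,"w11")
```

```text
[ 0.5429 -0.0039  0.0538] tray [-41.  77.] facing -25.1 [-0.03  0.41 -0.1   2.02  0.06  0.71 -2.52] [-0.6  0.6  0.8]
```

View pics/w11.png

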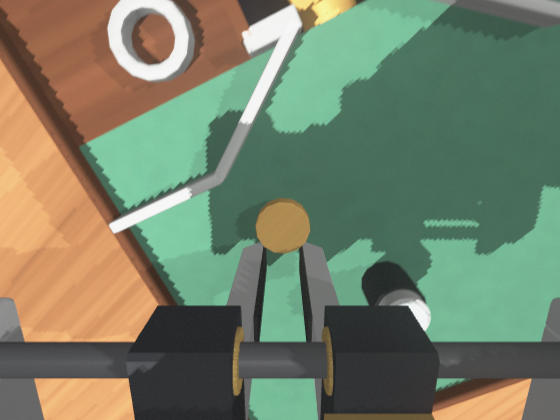

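Blank c is nested at (283,225). I push diagonally towards the funnel axis; the loupe stays clear on the right.

>>> drive_tool(increments=[[[0,0.086,-0.172],[0,0,0],-0.6],[[0,0.086,-0.172],[0,0,0],-0.6],[[0,0.086,-0.172],[0,0,0],-0.6],[[0,0.086,-0.172],[0,0,0],-0.6],[[0,0.086,-0.172],[0,0,0],-0.6],[[0,0.086,-0.172],[0,0,0],-0.6],[[0,0.086,-0.172],[0,0,0],-0.6],[[0,0.086,-0.172],[0,0,0],-0.6],[[0,0.086,-0.172],[0,0,0],-0.6],[[0,0,0],[0,0,0],-0.6]])

```text
t: 14.87
eef_pos: [0.5645, -0.0706, 0.0535]
orientation: [-1.758, 0.732, 1.758]
contact_force: [0.2, -0.5, 0.2]
gripper_width: 0.0186
```

Run:
```python
from h import *
from cell import robot
s,c=rep(robot,"w12")
```

```text
[ 0.5645 -0.0706  0.0535] tray [ 2.1 21.7] facing -25.2 [ 0.08  0.44 -0.08  1.97  0.05  0.74 -2.4 ] [ 0.2 -0.5  0.2]
```

View pics/w12.png

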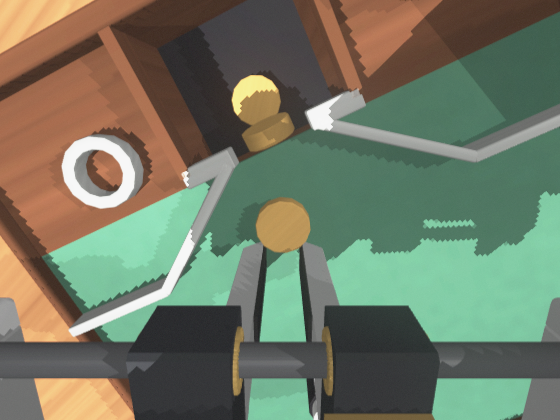

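Blank c is nested at (283,225). I turn back to face the gate while shifting 10 mm right.

>>> drive_tool(increments=[[[0,0.084,-0.04],[-0.0833,0,0],-0.6],[[0,0.084,-0.04],[-0.0833,0,0],-0.6],[[0,0.084,-0.04],[-0.0833,0,0],-0.6],[[0,0.084,-0.04],[-0.0833,0,0],-0.6],[[0,0.084,-0.04],[-0.0833,0,0],-0.6],[[0,0,-0.04],[0,0,0],-0.6],[[0,0,0],[0,0,0],-0.6],[[0,0,0],[0,0,0],-0.6],[[0,0,0],[0,0,0],-0.6],[[0,0,0],[0,0,0],-0.6]])

```text
t: 15.75
eef_pos: [0.5625, -0.0871, 0.0535]
orientation: [-2.03, 0.361, 2.03]
contact_force: [-0.7, -0.9, -0.4]
gripper_width: 0.0189
```

Run:
```python
from h import *
from cell import robot
s,c=rep(robot,"w13")
```

```text
[ 0.5625 -0.0871  0.0535] tray [5.9 5.5] facing -0.2 [ 0.19  0.45 -0.18  1.96  0.12  0.75 -1.99] [-0.7 -0.9 -0.4]
```

View pics/w13.png

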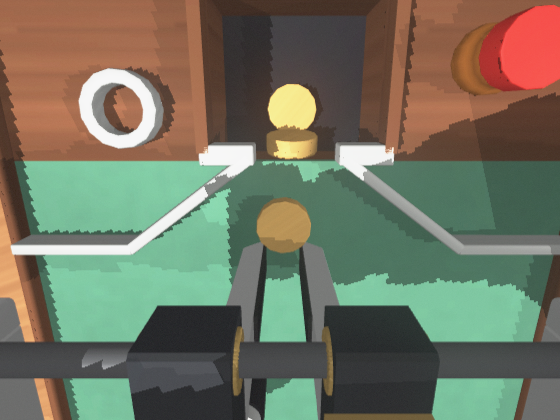

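>>> drive_tool(increments=[[[0,0.035,-0.17],[0,0,0],-0.6],[[0,0.035,-0.17],[0,0,0],-0.6],[[0,0.035,-0.17],[0,0,0],-0.6],[[0,0.03,-0.2],[0,0,0],-0.6],[[0,0,-0.28],[0,0,0],-0.6],[[0,0,0],[0,0,0],-0.6],[[0,0,0],[0,0,0],-0.6],[[0,0,0],[0,0,0],-0.6],[[0,0,0],[0,0,0],-0.6],[[0,0,0],[0,0,0],-0.6]])

```text
t: 16.63
eef_pos: [0.5975, -0.106, 0.0535]
orientation: [-2.031, 0.36, 2.031]
contact_force: [0.4, 0.4, 1.0]
gripper_width: 0.0187
```

Run:
```python
from h import *
from cell import robot
s,c=rep(robot,"w14")
```

```text
[ 0.5975 -0.106   0.0535] tray [45.2 -0.2] facing -0.1 [ 0.21  0.49 -0.18  1.88  0.12  0.78 -1.95] [0.4 0.4 1. ]
```

View pics/w14.png

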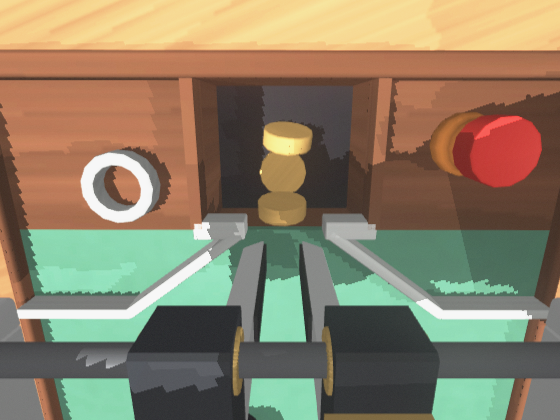

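All three are in the well, at (283,207), (283,172) and (288,138); c may still be settling. I lift away and check.

>>> drive_tool(increments=[[[0,0,0.1],[0,0,0],-0.6],[[-0.7,0,0],[0,0,0],-0.6],[[-0.7,0,0],[0,0,0],-0.6],[[-0.7,0,0.3],[0,0,0],-0.6],[[-0.7,0,0.5],[0,0,0],-0.6],[[-0.7,0,0.5],[0,0,0],-0.6],[[-0.7,0,0.5],[0,0,0],-0.6],[[0,0,0],[0,0,0],-0.6],[[0,0,0],[0,0,0],-0.6],[[0,0,0],[0,0,0],-0.6]])

```text
t: 17.52
eef_pos: [0.5263, -0.0801, 0.2213]
orientation: [-2.031, 0.36, 2.03]
contact_force: [0.3, -0.8, 0.4]
gripper_width: 0.0189
```

Run:
```python
from h import *
from cell import robot
s,c=rep(robot,"w15")
k=robot.capture("scene"); a=k["pixels"][145:280,145:325]
b=dict(np.load("pics/scene0.npz"))["pixels"][145:280,145:325]
cv2.imwrite("pics/scene15.png",cv2.resize(np.hstack([b,a]),None,fx=2.2,fy=2.2,interpolation=cv2.INTER_CUBIC)[:,:,::-1])
```

```text
[ 0.5263 -0.0801  0.2213] tray [-30.6  -0.2] facing -0.1 [ 0.22  0.19 -0.21  1.9   0.05  1.06 -1.94] [ 0.3 -0.8  0.4]
```

View pics/w15.png

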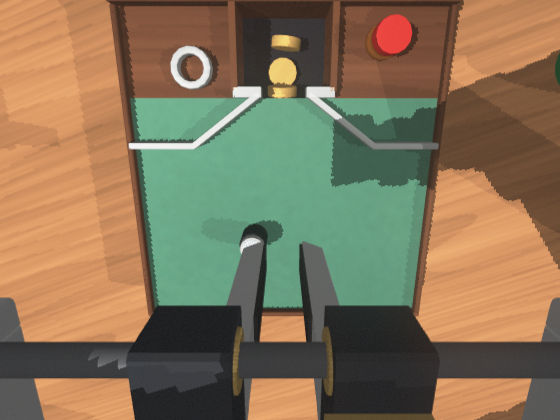

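View pics/scene15.png

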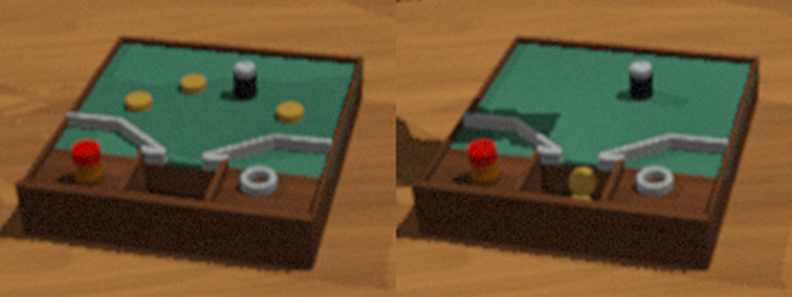

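The wrist view shows an empty green floor except the loupe, with three blanks in the well at (286,42), (283,72) and (283,91). I let a second pass and check that everything is still.

>>> drive_tool(increments=[[[0,0,0],[0,0,0],-0.6],[[0,0,0],[0,0,0],-0.6],[[0,0,0],[0,0,0],-0.6],[[0,0,0],[0,0,0],-0.6],[[0,0,0],[0,0,0],-0.6],[[0,0,0],[0,0,0],-0.6],[[0,0,0],[0,0,0],-0.6],[[0,0,0],[0,0,0],-0.6],[[0,0,0],[0,0,0],-0.6],[[0,0,0],[0,0,0],-0.6]])

```text
t: 18.45
eef_pos: [0.5265, -0.08, 0.2215]
orientation: [-2.031, 0.36, 2.031]
contact_force: [-0.0, 0.2, -0.2]
gripper_width: 0.0188
```

Run:
```python
from h import *
from cell import robot
s,c=rep(robot,"w16")
p=dict(np.load("pics/w15.npz"))["pixels"]; d=cv2.absdiff(p,c["pixels"])[0:260,110:460]; print("diff>60:",(d.max(2)>60).sum(), (d[:90,130:220].max(2)>60).sum())
k=dict(np.load("pics/scene0.npz")); k2=robot.capture("scene")
for n,z,px in [("loupe",.088,None)]:
    print("tray loupe base",tray(ray(c,(254.5,232.5),.05)).round(1))
def red(c): 
    H,S,V=cv2.split(cv2.cvtColor(c["pixels"],cv2.COLOR_RGB2HSV)); m=((H<6)|(H>174))&(S>170)&(V>90)
    return [b[1].round(1).tolist() for b in blobs(m,20)]
print(red(k),red(k2))
def df(c,c2,x,y,w,h): return cv2.absdiff(c["pixels"],c2["pixels"])[y:y+h,x:x+w].max(2).__gt__(60).sum()
print("ring",df(k,k2,250,217,26,20),"loupe",df(k,k2,247,170,20,22),"jar",df(k,k2,75,190,45,50),"stone",df(k,k2,425,185,60,50))
cv2.imwrite("pics/w16z.png",cv2.resize(c["pixels"][0:110,220:350],None,fx=5,fy=5,interpolation=cv2.INTER_CUBIC)[:,:,::-1])
```

```text
[ 0.5265 -0.08    0.2215] tray [-30.4  -0.1] facing -0.1 [ 0.22  0.19 -0.21  1.89  0.05  1.06 -1.94] [-0.   0.2 -0.2]
diff>60: 18 0
tray loupe base [-80.1  31.5]
[[184.0, 213.6], [198.0, 294.0]] [[184.0, 213.2], [198.3, 294.1]]
ring 0 loupe 0 jar 549 stone 0
```

View pics/w16z.png

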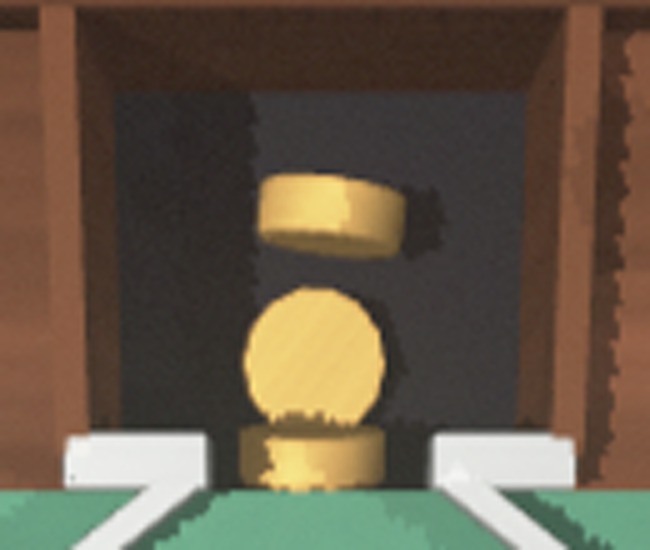

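The zoomed view shows two blanks standing on edge and one lying flat, all in the well and still. The jar region differs by 549 pixels, likely the arm's shadow, so I check it.

Run:
```python
from h import *
from cell import robot
k=dict(np.load("pics/scene0.npz")); k2=robot.capture("scene")
def g(c):
    H,S,V=cv2.split(cv2.cvtColor(c["pixels"],cv2.COLOR_RGB2HSV)); m=(H>50)&(H<90)&(S>90)
    m[:, 130:]=0
    return [(b[0].tolist(),b[1].round(1).tolist()) for b in blobs(m,40)]
print(g(k),g(k2))
cv2.imwrite("pics/jar.png",cv2.resize(np.hstack([k["pixels"][160:260,40:140],k2["pixels"][160:260,40:140]]),None,fx=3,fy=3)[:,:,::-1])
```

```text
[([80, 196, 29, 27, 614], [93.7, 209.1]), ([88, 229, 23, 8, 42], [99.3, 233.7])] [([80, 195, 29, 28, 626], [93.7, 209.0]), ([88, 227, 24, 10, 46], [99.8, 233.4])]
```

View pics/jar.png

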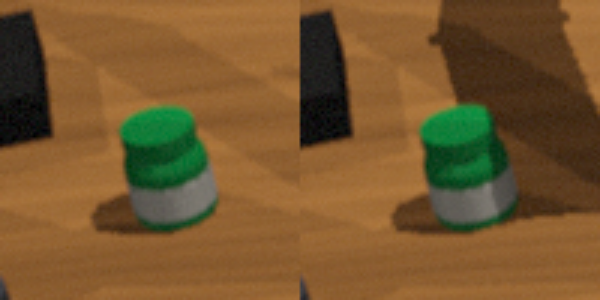

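The jar has not moved; only the arm's shadow falls on it. Handing in.

```bash
python3 -c "
from cell import robot
print(robot.hand_in())"
```

```text
the job is handed in; nothing more can be done
None
```

I slid all three brass blanks through the gate into the well one at a time (a, then b, then c), cradled between the two fingertips and never gripped or lifted. I handed the job in at about 18.5 s, with the arm lifted clear.

**Last checks:**
- **Blanks:** all three are in the well. One lies flat and two stand on edge, one of those against the wall on the gate side. Two wrist pictures about a second apart showed no movement.
- **Loupe, ring gauge and oilstone:** the scene picture shows no change from the start.
- **Wax pot:** its red cap is within half a pixel of where it was.
- **Polish jar:** its picture first disagreed with the start, but only because the arm's shadow fell on it. Its outline is unchanged.
- **Disagreement:** my last wrist reading put the loupe base about 5 mm from the first one. It came from a pixel I picked by eye with a finger partly in the way, so I trusted the unchanged scene picture.
- **Forces:** the contact force stayed around 1 N at every reading, taken at the end of each move.

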